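# Free and open the dish drawer

### The arm

A 7-joint arm with a two-finger parallel gripper is mounted at the origin on a cart in front of the work surface, level with it; the furniture and walls round the work are solid. World frame = base frame: x ahead of the robot, y to its left, z up, the work surface at z = 0. Lengths are in m, angles in rad, forces in N, time in s.
With the tool pointing down it reaches from about 0.425 to 0.925 m from the base axis. Payload 6.8 kg.
Tool frame: the origin (TCP) lies at the very end of the fingers, on their centre line; the grasp point (between the pads) lies 19 mm behind it; z points along the fingers, y is the line along which they close (so a half turn about z gives the same grasp; the last joint's range is limited). The gripper opens to 85 mm and grips with 20 to 120 N. Pads are 22 mm wide; open, the fingers measure 114 mm over their backs; the gripper's body (76 mm by 85 mm) begins 54 mm behind the grasp point. The pads swing forward as they close: fully open they stand 13 mm farther back than shut.
Start: joints at [1.217, 0.477, 0.022, 1.555, -0.011, 1.109, -0.083], TCP at [0.164, -0.655, 0.231] pointing down, gripper open.
Joint ranges: [-2.96, 2.96], [-0.34, 2.1], [-1.41, 1.46], [0.24, 2.44], [-1.37, 4.51], [0.17, 1.92], [-2.96, 2.96]. Speed limits (rad/s): [2.39, 2.39, 3.14, 3.14, 3.14, 3.14, 3.14].

### API

Orientations are given as a unit quaternion [w, x, y, z].
In Python, from station import readout, viewer, bot gives the robot as it stands. The module is installed in compiled form; this text tells all that it offers.
- The arm moves only by the shell command python3 -m handwheel 'ROWS' [FORCE]. ROWS is JSON, a list of rows, each a list of 3 entries, a list of its own where there are three numbers: the shift along the tool's x, y, z in mm, then the turn, a rotation vector about the tool's x, y, z in degrees, then the gripper command: -1 is fully open, 1 is shut, values between are in proportion. In form: [[[x, y, z], [ax, ay, az], grip], ...]. A call has 1 to 20 rows; each row is the pose to reach, as a shift and turn from the pose commanded when the call began, along the tool's axes at that moment; what a row does not reach only later rows make up. A row lasts 1/12 s, in which the tool goes at most 41.7 mm and 7.16 degrees, less where a joint would pass 70% of its speed; a pose out of reach is approached as far as the arm can. A call with a gripper value outside its range is refused whole. The fingers move at their own pace and stop on an object; FORCE is the grip in N (left out, the last holds). Time passes only in rows, so rows that repeat a pose let the fingers close. It gives the time, the measured TCP pose, the force and the opening at its end, in the units of the state.
- readout.get_obs(): the state, without advancing time (a new reading comes with each control period).
- viewer.read_camera(name): name is "scene" or "side" or "wrist"; returns a dict with "frame" (420x560x3 uint8, red, green, blue), "fx", "fy", "cx", "cy" (pixels), "rvec" (rotation vector, rad) and "tvec" (3), from world to camera coordinates, as OpenCV has them; the wrist camera has in their place "tool_from_camera" (4x4, takes a point from camera to tool coordinates, whose origin is the TCP and whose axes are the flange's). Camera axes: x right, y down, z forward; pixel columns grow to the right and rows downward; lengths in m; the calibration is good to about 2 mm. A picture is of the moment at which its call begins: read the wrist's pose just before it. There is no depth.
- bot.hand_in(): hands the job in, once; it reports no verdict.
Trained networks look in a picture, given as the dict that the camera call returned (one of the last four; its "shot" number tells which), for a name from the list of things; names that differ only in an ending like _2 or _b are one class to them, and where a whole thing is asked for, a point or a joint stands for the part that bears it (a point fixed in the world has none). Each returns a list of dicts, best first, with "score" (0 to 1); they miss things now and then, are a little off and sometimes report something else, mostly with a low value. They report only what shows in the picture. A call takes as long as a camera call.
- viewer.search_frame(picture, target): "rect" ([centre column, centre row, width, height] in pixels, round what is visible of it).
- viewer.outline_of(picture, target): "mask" (420x560 bool, what is visible of it) and "rect" ([centre column, centre row, width, height] in pixels, round what is visible of it).
The state is a dict: "t": time; "q": joint angles; "joint_vel": joint speeds; "joint_torque": joint torques, N m; "eef_pos": TCP position; "tool_rot": TCP orientation; "contact_force": force on the tool from outside, world axes, zero at the start; "torque": the same for the moment, N m; "gripper_width": opening from 0.0 (shut) to 1.0 (fully open).
Only numpy, scipy, OpenCV 4.12 (cv2) and the standard library are available. Lean on these libraries where they do the work, as an engineer would, in place of code of your own. Each camera call takes 0.05 s, during which the arm holds its last target. There are 200 camera calls.

### The job

Shut the right-hand drawer of the small white two-drawer cabinet fully home (while it is out, an interlock keeps the left-hand one in), then open the left-hand drawer all the way to its stop so that its dishes can be reached. The sliding catch on top may or may not be holding the left-hand drawer, and nothing shows which: try the drawer with a gentle pull, and if it is held do not wrench it but slide the catch to its other end and try again. Leave the other things on the bench and the dish on the cabinet where they are.

Things in the scene. Friction and masses are not known exactly. Their poses are not given: they have to be found in the camera images.
- cabinet: fixed white metal cabinet, 160 deep (x) x 300 wide (y) x 85 mm high, standing on the worktop; origin at the centre of its underside; its own -x axis points out of its front (towards the robot), +y to its left-hand side. Two grey drawers side by side, fronts 137 wide x 74 mm high, their faces 92 mm in front of the origin when shut
- left_drawer (a joint): how far the left-hand (+y) drawer is out, along the cabinet's -x: 0 = shut, 0.090 m = at its stop. It runs with a friction of about 1 to 2 N. When held by the catch or the interlock it gives only about 2 to 5 mm under a gentle pull and then stops
- right_drawer (a joint): how far the right-hand (-y) drawer is out: 0 = shut, 0.090 m = at its stop. It starts partly out, which blocks the left-hand drawer; it must be within about 2 mm of shut to let the left-hand one out
- left_drawer_handle (a point): middle of the left-hand drawer's steel bar handle: a round bar 10 mm thick, 80 mm long along the cabinet's y, 40 mm in front of the drawer's face and 58 mm above the worktop (27 mm below the cabinet's top), with a leg to the face at each end and open above. Axes as the cabinet's. It moves with the drawer
- right_drawer_handle (a point): middle of the same handle on the right-hand drawer
- catch (a joint): place of the sliding catch along the cabinet's y, from 0 (its right-hand end) to 0.030 m (its left-hand end), friction about 2 N; it starts at or within 2 mm of the right-hand end. At one end it holds the left-hand drawer shut and at the other it frees it; which end is which differs from cabinet to cabinet and cannot be seen. It changes over about half-way
- catch_grip (a point): middle of the upright black grip fin of the catch: 50 mm long (cabinet's x), 12 mm thick (y), its top 12 mm above this point and its clear height above the catch's foot 26 mm; the point is 108 mm above the worktop and lies on the front half of the cabinet's top, 45 mm in front of the cabinet's origin and between 15 mm right and 15 mm left of its middle. The fin slides along the cabinet's y between two 6 mm high end stops on a steel plate
- left_stop: steel stop inside the left-hand drawer, out of sight, that meets the catch's bolt and the interlock; moves with the drawer and its origin is the cabinet's origin while the drawer is shut. The force on it is that of pulling at a held drawer
- dish: loose culture dish, 64 mm across and 15 mm high, lying on the rear left of the cabinet's top; a bystander; origin at the centre of its underside
- timer: loose white bench timer, 39x68x62 mm, left of the cabinet; a bystander; origin under its middle
- dropper: loose amber dropper bottle, 35 mm across, 106 mm high, right of the cabinet; a bystander; origin under its middle
- pen: loose marker pen, 128 mm long, right of the cabinet; a bystander; origin at its underside

How it is judged:
On the way, in this order (a step that is already met when the one before it is completed fails the run):
1. the right-hand drawer is shut (value of joint right_drawer below 0.005 m), for 0.2 s.
2. the left-hand drawer is open to its stop (value of joint left_drawer above 0.08 m), for 0.2 s.
At the end, for the whole second after the job is handed in: The right-hand drawer is shut (within 7 mm) and the left-hand drawer is out to its stop (at least 80 of 90 mm) and at rest; the catch may be at either end (value of joint right_drawer below 0.007 m and value of joint left_drawer above 0.08 m and velocity of joint left_drawer between -0.01 and 0.01 m/s); the robot touches nothing.
It fails at once if the held left-hand drawer is wrenched (over 40 N on its inside stop) (contact force between left_stop and anything else above 40 N).
It fails at once if the dish on the cabinet is moved by more than 30 mm (distance of dish from where it was at the start of the episode above 0.03 m).
It fails at once if a bystander is moved by more than 30 mm or tipped (distance of any of timer, dropper, pen from where it was at the start of the episode above 0.03 m or angle between dropper's own z axis and vertical above 0.5 rad).
It also fails if it takes over 67 s, if anything falls off the work surface, if the arm or the gripper's body presses on something with over 40 N, if the wrist force passes 120 N, or if a joint passes its speed limit or range.

## Working session

There is one attempt and no reset: what is moved stays moved. The work goes in short steps, Python scripts to look and compute and a shell command to move; the robot and the scene stay as the last step left them, time stands still between calls to the robot, and variables do not carry over. Pictures are saved under pics/ and viewed, on a budget of 10 in all, crops included, one or two more only if the job needs it, and the job is handed in when it is done.

```bash
mkdir -p pics
cat > h.py <<'E'
import numpy as np, cv2
from scipy.spatial.transform import Rotation as R
from station import readout, viewer, bot
def P(c):
    Rm=cv2.Rodrigues(np.array(c["rvec"],float))[0]; return Rm,np.array(c["tvec"],float)
def ray(c,u,v,z):
    Rm,t=P(c); o=-Rm.T@t; d=Rm.T@np.array([(u-c["cx"])/c["fx"],(v-c["cy"])/c["fy"],1]); return o+d*(z-o[2])/d[2]
def proj(c,p):
    Rm,t=P(c); q=Rm@np.array(p)+t; return np.array([c["fx"]*q[0]/q[2]+c["cx"],c["fy"]*q[1]/q[2]+c["cy"]])
def save(c,n): cv2.imwrite("pics/"+n,cv2.cvtColor(c["frame"],cv2.COLOR_RGB2BGR))
E
python3 - <<'E'
from h import *
o=readout.get_obs(); print(o)
for n in("scene","side"):
    c=viewer.read_camera(n); save(c,n+"0.png")
    Rm,t=P(c); print(n,"cam at",(-Rm.T@t).round(3))
    for k,z in [("catch_grip",.108),("left_drawer_handle",.058),("right_drawer_handle",.058),("cabinet",.085),("dish",.09),("timer",.03),("dropper",.05),("pen",.01)]:
        r=viewer.search_frame(c,k)
        print(k,[(round(x["score"],2),np.round(x["rect"]).tolist(),ray(c,x["rect"][0],x["rect"][1],z).round(3).tolist()) for x in r[:2]])
E
```

```text
{'t': 0.0, 'q': array([ 1.21691688,  0.47782016,  0.02235473,  1.55643964, -0.01148296,
        1.10928188, -0.08310293]), 'joint_vel': array([ 0.00077167,  0.00034635, -0.0005273 ,  0.00047068,  0.00392962,
       -0.00014156, -0.00030513]), 'joint_torque': array([ 7.30100764e-04, -5.96436274e+01,  1.60831690e+00, -2.81185913e+01,
        1.24618207e-02,  9.42971790e-03, -5.51646302e-07]), 'eef_pos': array([ 0.16406704, -0.65415825,  0.23031754]), 'tool_rot': array([-8.90356340e-04,  9.92457344e-01,  1.22587081e-01, -1.89523833e-04]), 'contact_force': array([-0.13418437, -0.31074345,  0.55095312]), 'torque': array([ 0.01183002,  0.01104006, -0.03837842]), 'gripper_width': 1.0008792596539495}
scene cam at [0.105 0.559 0.721]
catch_grip [(0.71, [266.0, 212.0, 21.0, 21.0], [0.603, 0.208, 0.108])]
left_drawer_handle [(0.9, [251.0, 257.0, 58.0, 57.0], [0.555, 0.285, 0.058])]
right_drawer_handle [(0.72, [308.0, 232.0, 63.0, 56.0], [0.533, 0.143, 0.058]), (0.57, [204.0, 222.0, 28.0, 22.0], [0.707, 0.311, 0.058])]
cabinet [(0.96, [258.0, 227.0, 163.0, 120.0], [0.596, 0.235, 0.085]), (0.25, 
[... 379 characters left out ...]
0, 25.0, 19.0], [0.61, 0.175, 0.108]), (0.35, [300.0, 176.0, 28.0, 16.0], [0.658, 0.264, 0.108])]
left_drawer_handle [(0.83, [255.0, 198.0, 39.0, 32.0], [0.553, 0.279, 0.058])]
right_drawer_handle [(0.7, [375.0, 320.0, 66.0, 37.0], [0.635, -0.204, 0.058]), (0.6, [265.0, 232.0, 65.0, 58.0], [0.54, 0.103, 0.058])]
cabinet [(0.83, [301.0, 217.0, 134.0, 95.0], [0.614, 0.098, 0.085])]
dish [(0.8, [300.0, 177.0, 26.0, 15.0], [0.672, 0.309, 0.09])]
timer [(0.57, [259.0, 177.0, 21.0, 22.0], [0.603, 0.495, 0.03])]
dropper [(0.56, [290.0, 296.0, 19.0, 53.0], [0.536, -0.108, 0.05]), (0.16, [265.0, 233.0, 61.0, 61.0], [0.543, 0.113, 0.05])]
pen [(0.72, [376.0, 320.0, 65.0, 37.0], [0.666, -0.148, 0.01])]
```

```bash
cd pics; python3 -c "
import cv2
for n in('scene','side'):
    a=cv2.imread(n+'0.png'); cv2.imwrite(n+'0c.png',cv2.resize(a[130:350,150:430],None,fx=2.7,fy=2.7,interpolation=cv2.INTER_CUBIC))"
```

```text
(no output)
```

View pics/scene0c.png

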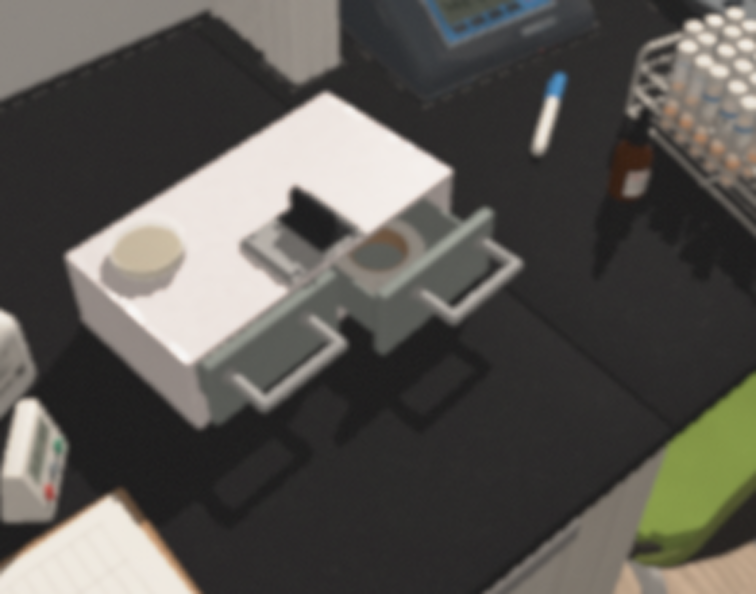

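View pics/side0c.png

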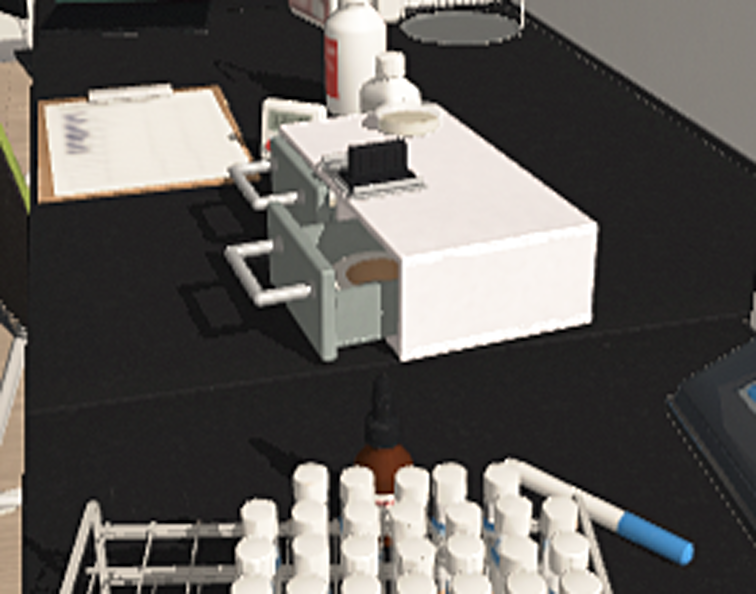

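The scene view shows the cabinet top corners at crop (190,362), (68,258), (325,92) and (452,172), with the right drawer roughly half out. The side view shows the same corners and both handles. I'll fit the cabinet pose from these.

Run:
```python
from h import *
from scipy.optimize import least_squares
cs={n:viewer.read_camera(n) for n in("scene","side")}
cor={"scene":[(190,362),(68,258),(325,92),(452,172)],"side":[(280,125),(435,105),(597,225),(402,262)]}
loc=[(-.08,.15),(.08,.15),(.08,-.15),(-.08,-.15)]
han={"scene":[(265,403),(343,343),(453,317),(520,263)],"side":[(233,170),(258,205),(230,252),(260,302)]}
full=lambda p:np.array(p)/2.7+[150,130]
def w(p,x,y,z):
    c,s=np.cos(p[2]),np.sin(p[2]); return [p[0]+c*x-s*y,p[1]+s*x+c*y,z]
yl=.0725
def res(p):
    r=[]
    for n,c in cs.items():
        for l,m in zip(loc,cor[n]): r+=list(proj(c,w(p,*l,.085))-full(m))
        for i,(yy,d) in enumerate([(yl+.035,0),(yl-.035,0),(-yl+.035,p[3]),(-yl-.035,p[3])]):
            r+=list(proj(c,w(p,-.132-d,yy,.058))-full(han[n][i]))
    return np.array(r)
s=least_squares(res,[.62,.2,0,.04],loss="soft_l1",x_scale=.01); p=s.x
print(p,np.degrees(p[2])); print(res(p).reshape(2,8,2).round(1).tolist())
print("LH",w(p,-.132,yl,.058),"RH",w(p,-.132-p[3],-yl,.058))
for y in(-.015,.015): print("fin",y,w(p,-.045,y,.108))
```

```text
[0.65817728 0.21709227 0.12094332 0.04408577] 6.929542026405743
[[[-0.2, 0.7], [-1.1, -1.3], [0.2, -1.0], [0.4, -1.6], [5.9, -4.2], [1.0, -1.3], [-0.9, -0.1], [-5.4, 2.7]], [[-1.7, 0.0], [-0.5, -0.6], [0.6, -0.2], [-0.3, -0.8], [0.7, 2.4], [-0.3, 0.4], [-0.1, -0.3], [-1.8, -4.1]]]
LH [np.float64(0.5183944762922092), np.float64(0.2731370541108059), 0.058] RH [np.float64(0.4921248002188712), np.float64(0.12387734967030853), 0.058]
fin -0.015 [np.float64(0.615315725233748), np.float64(0.1967726546591485), 0.108]
fin 0.015 [np.float64(0.6116962644102664), np.float64(0.22655351266134988), 0.108]
```

```bash
cat >> h.py <<'E'
CAB=np.array([.6582,.2171]); YAW=.1209
def w(x,y,z):
    c,s=np.cos(YAW),np.sin(YAW); return np.array([CAB[0]+c*x-s*y,CAB[1]+s*x+c*y,z])
def cab(p):
    c,s=np.cos(YAW),np.sin(YAW); d=np.array(p[:2])-CAB; return np.array([c*d[0]+s*d[1],-s*d[0]+c*d[1],p[2]])
def shift(t):
    o=readout.get_obs(); q=o["tool_rot"]; r=R.from_quat([q[1],q[2],q[3],q[0]])
    des=R.from_matrix(np.array([[np.cos(YAW),np.sin(YAW),0],[np.sin(YAW),-np.cos(YAW),0],[0,0,-1]]))
    print("cab",(cab(o["eef_pos"])*1000).round(1),"shift",(r.inv().apply(np.array(t)-o["eef_pos"])*1000).round(1),"turn",np.degrees((r.inv()*des).as_rotvec()).round(2),"t",round(o["t"],2),"F",o["contact_force"].round(1),"g",round(o["gripper_width"],2))
E
python3 - <<'E'
from h import *
shift([.5,-.3,.26]); shift(w(-.225,-.0725,.2)); shift(w(-.225,-.0725,.045))
E
```

```text
cab [-595.5 -805.9  231.3] shift [ 412.  -262.4  -28.7] turn [ 0.   -0.    7.15] t 1.0 F [-0.6 -0.4 -0. ] g 0.99
cab [-595.5 -805.9  231.3] shift [ 458.9 -681.6   31.3] turn [ 0.   -0.    7.15] t 1.0 F [-0.6 -0.4 -0. ] g 0.99
cab [-595.5 -805.9  231.3] shift [ 458.9 -681.6  186.3] turn [ 0.   -0.    7.15] t 1.0 F [-0.6 -0.4 -0. ] g 0.99
```

```bash
python3 -m handwheel '[[[412,-262,-29],[0,0,0],1],[[412,-262,-29],[0,0,0],1],[[412,-262,-29],[0,0,0],1],[[412,-262,-29],[0,0,0],1],[[412,-262,-29],[0,0,0],1],[[412,-262,-29],[0,0,0],1],[[412,-262,-29],[0,0,0],1],[[412,-262,-29],[0,0,0],1],[[412,-262,-29],[0,0,0],1],[[412,-262,-29],[0,0,0],1],[[412,-262,-29],[0,0,0],1],[[459,-682,31],[0,0,3],1],[[459,-682,31],[0,0,7.1],1],[[459,-682,31],[0,0,7.1],1],[[459,-682,31],[0,0,7.1],1],[[459,-682,31],[0,0,7.1],1],[[459,-682,31],[0,0,7.1],1],[[459,-682,31],[0,0,7.1],1],[[459,-682,31],[0,0,7.1],1],[[459,-682,31],[0,0,7.1],1]]' 40
python3 -c "
from h import *
shift(w(-.225,-.0725,.2))"
```

```text
t: 2.67
eef_pos: [0.4488, 0.0497, 0.2098]
tool_rot: [0.0, 0.998, 0.061, 0.001]
contact_force: [1.0, 0.8, 0.1]
gripper_width: 0.001
cab [-228.1 -140.9  209.8] shift [  3.1 -68.4   9.8] turn [ 0.02 -0.07  0.03] t 2.67 F [1.  0.8 0.1] g 0.0
```

```bash
python3 -m handwheel '[[[3,-68,10],[0,0,0],1],[[3,-68,10],[0,0,0],1],[[3,-68,10],[0,0,0],1],[[3,-68,10],[0,0,0],1]]'
python3 - <<'E'
from h import *
o=readout.get_obs(); c=viewer.read_camera("wrist"); save(c,"w1.png"); T=np.array(c["tool_from_camera"])
shift(w(-.225,-.0725,.045))
q=o["tool_rot"]; Rt=R.from_quat([q[1],q[2],q[3],q[0]]).as_matrix()
f=c["frame"].copy()
def wp(p):
    t=Rt.T@(np.array(p)-o["eef_pos"]); k=np.linalg.inv(T)@np.r_[t,1]; return (c["fx"]*k[0]/k[2]+c["cx"],c["fy"]*k[1]/k[2]+c["cy"])
for x,y,z in[(-.176,-.0725,.058),(-.132,.0725,.058),(-.045,-.015,.12),(-.08,-.15,.085),(-.08,.15,.085)]:
    u=wp(w(x,y,z)); print(u); cv2.drawMarker(f,(int(u[0]),int(u[1])),(255,0,0),0,16,2)
cv2.imwrite("pics/w1.png",f[:,:,::-1])
E
```

```text
t: 3.0
eef_pos: [0.4436, 0.1174, 0.1996]
tool_rot: [-0.0, 0.998, 0.063, -0.0]
contact_force: [0.4, 0.2, 0.2]
gripper_width: -0.004
cab [-225.   -74.8  199.6] shift [ -0.   -2.4 154.6] turn [0.02 0.01 0.11] t 3.05 F [-0.2 -1.   0.2] g -0.0
(np.float64(279.63113669363725), np.float64(141.11224772973657))
(np.float64(74.03693694397984), np.float64(76.6950887642212))
(np.float64(159.76577813696713), np.float64(-125.17972744471871))
(np.float64(409.74993139101764), np.float64(-17.997983378925397))
(np.float64(-93.67043646317035), np.float64(-20.28046802788134))
```

View pics/w1.png

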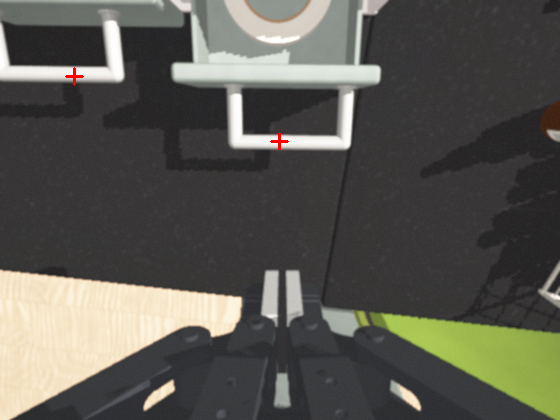

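The wrist view shows the right bar at cols 234–349, row 142, and the left bar's right end at col 123. The predicted x is good, but the handles lie about 7 mm further out in y (±0.079). Next I lower and push the right drawer.

```bash
python3 -m handwheel '[[[0,5,40],[0,0,0],1],[[0,5,80],[0,0,0],1],[[0,5,120],[0,0,0],1],[[0,5,153],[0,0,0],1],[[0,5,153],[0,0,0],1],[[15,5,153],[0,0,0],1],[[25,5,153],[0,0,0],1],[[32,5,153],[0,0,0],1],[[39,5,153],[0,0,0],1],[[46,5,153],[0,0,0],1],[[53,5,153],[0,0,0],1],[[60,5,153],[0,0,0],1],[[66,5,153],[0,0,0],1],[[70,5,153],[0,0,0],1],[[73,5,153],[0,0,0],1],[[74,5,153],[0,0,0],1]]'
python3 - <<'E'
from h import *
shift(w(-.148,-.08,.046))
E
```

```text
t: 4.38
eef_pos: [0.5184, 0.12, 0.0466]
tool_rot: [-0.0, 0.998, 0.061, 0.0]
contact_force: [-0.6, -2.0, -0.1]
gripper_width: 0.002
cab [-150.5  -79.5   46.6] shift [2.5 0.5 0.6] turn [-0.01 -0.01  0.05] t 4.38 F [-0.6 -2.  -0.1] g 0.0
```

```bash
python3 -m handwheel '[[[1,0,0],[0,0,0],1],[[2,0,0],[0,0,0],1],[[3,0,0],[0,0,0],1]]'; python3 -m handwheel '[[[1,0,0],[0,0,0],1],[[2,0,0],[0,0,0],1],[[2,0,0],[0,0,0],1]]'
python3 - <<'E'
from h import *
shift(w(-.148,-.08,.046)); c=viewer.read_camera("side"); f=c["frame"][130:300,180:430]
cv2.imwrite("pics/s2.png",cv2.resize(f[:,:,::-1],None,fx=3.2,fy=3.2,interpolation=cv2.INTER_CUBIC))
E
```

```text
t: 4.63
eef_pos: [0.5207, 0.1202, 0.0465]
tool_rot: [0.0, 0.998, 0.061, -0.0]
contact_force: [-1.2, -0.4, 0.8]
gripper_width: 0.002
t: 4.88
eef_pos: [0.5215, 0.1203, 0.0464]
tool_rot: [0.0, 0.998, 0.061, -0.001]
contact_force: [-5.9, -0.3, 3.0]
gripper_width: 0.0
cab [-147.4  -79.6   46.4] shift [-0.6  0.4  0.4] turn [0.04 0.17 0.07] t 4.88 F [-5.9 -0.3  3. ] g 0.0
```

View pics/s2.png

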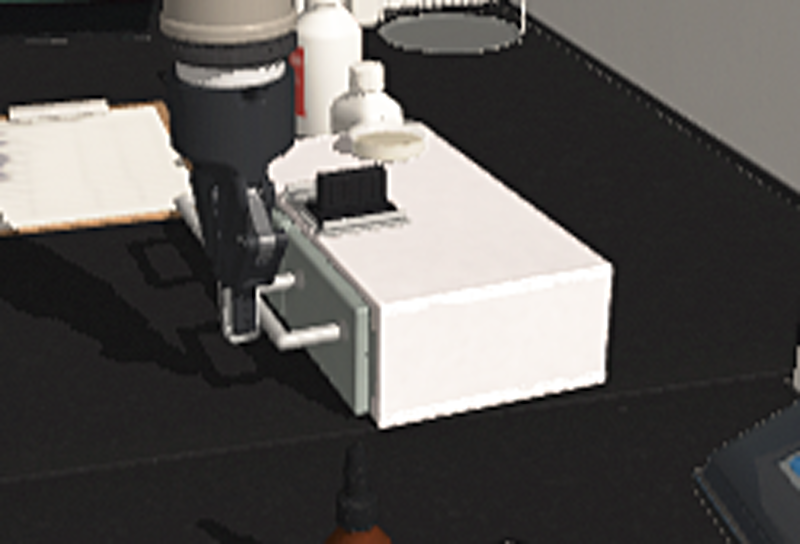

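The drawer looks shut and the force is rising. I'll press a little more to confirm it is against its stop.

```bash
python3 -m handwheel '[[[1,0,0],[0,0,0],1],[[2,0,0],[0,0,0],1],[[2,0,0],[0,0,0],1],[[2,0,0],[0,0,0],1]]'
python3 -c "
from h import *
shift(w(-.148,-.08,.046))"
```

```text
t: 5.27
eef_pos: [0.5215, 0.1202, 0.046]
tool_rot: [0.001, 0.998, 0.061, -0.003]
contact_force: [-10.9, -0.7, 6.9]
gripper_width: -0.003
cab [-147.4  -79.7   46. ] shift [-0.6  0.3  0. ] turn [0.08 0.36 0.09] t 5.27 F [-10.9  -0.7   6.9] g -0.0
```

```bash
python3 -m handwheel '[[[-20,0,0],[0,0,0],1],[[-25,0,-40],[0,0,0],1],[[-20,-20,-80],[0,0,0],1],[[0,-60,-85],[0,0,0],1],[[20,-100,-85],[0,0,0],1],[[33,-140,-85],[0,0,0],1],[[33,-159,-85],[0,0,0],1],[[33,-159,-85],[0,0,0],1],[[33,-159,-85],[0,0,0],1]]'
python3 - <<'E'
from h import *
shift(w(-.1095,.079,.046)); o=readout.get_obs(); c=viewer.read_camera("wrist"); save(c,"w3.png")
E
```

```text
t: 6.02
eef_pos: [0.538, 0.2852, 0.1317]
tool_rot: [-0.001, 0.998, 0.063, 0.0]
contact_force: [-0.2, -0.8, 0.2]
gripper_width: 0.002
cab [-111.1   82.1  131.7] shift [ 1.6  3.2 85.7] turn [-0.09 -0.04  0.28] t 6.02 F [-0.2 -0.8  0.2] g 0.0
```

View pics/w3.png

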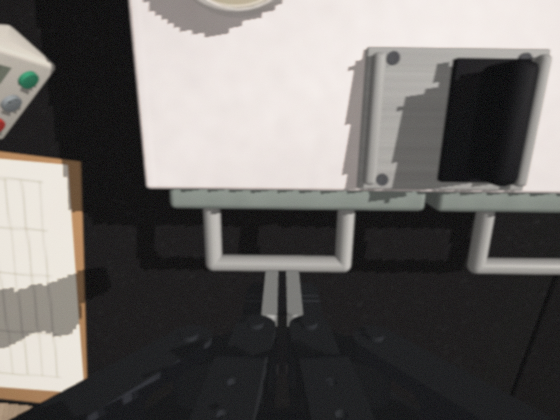

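The bar spans cols 205–352, centred on the fingers, and the fin is at its right-hand end. I'll lower behind the bar.

```bash
python3 -m handwheel '[[[1.5,0,25],[0,0,0],1],[[1.5,0,50],[0,0,0],1],[[1.5,0,70],[0,0,0],1],[[1.5,0,86],[0,0,0],1],[[1.5,0,86],[0,0,0],1]]'
python3 -c "
from h import *
shift(w(-.1155,.079,.046))"; python3 -m handwheel '[[[-2,0,0],[0,0,0],1],[[-4,0,0],[0,0,0],1],[[-6,0,0],[0,0,0],1],[[-7,0,0],[0,0,0],1],[[-8,0,0],[0,0,0],1]]'
python3 -c "
from h import *
shift(w(-.1155,.079,.046))"
```

```text
t: 6.48
eef_pos: [0.5383, 0.279, 0.0422]
tool_rot: [0.002, 0.998, 0.06, -0.002]
contact_force: [-0.4, -0.6, -0.0]
gripper_width: -0.003
cab [-111.6   75.9   42.2] shift [-4.  -3.  -3.7] turn [ 0.2   0.3  -0.07] t 6.48 F [-0.4 -0.6 -0. ] g -0.0
t: 6.9
eef_pos: [0.5328, 0.2819, 0.0469]
tool_rot: [-0.0, 0.998, 0.061, 0.001]
contact_force: [1.2, -0.2, 1.0]
gripper_width: -0.002
cab [-116.6   79.4   46.9] shift [1.1 0.4 0.9] turn [-0.03 -0.14  0.04] t 6.9 F [ 1.2 -0.2  1. ] g -0.0
```

```bash
python3 -m handwheel '[[[-1,0,0],[0,0,0],1],[[-2,0,0],[0,0,0],1],[[-3,0,0],[0,0,0],1],[[-3,0,0],[0,0,0],1]]'; python3 -m handwheel '[[[-1,0,0],[0,0,0],1],[[-2,0,0],[0,0,0],1],[[-2,0,0],[0,0,0],1]]';
python3 -c "
from h import *
shift(w(-.1155,.079,.046))"
```

```text
t: 7.23
eef_pos: [0.5287, 0.2816, 0.0457]
tool_rot: [-0.0, 0.998, 0.061, 0.0]
contact_force: [1.3, 0.8, 0.6]
gripper_width: -0.001
t: 7.48
eef_pos: [0.5266, 0.2813, 0.0455]
tool_rot: [-0.0, 0.998, 0.061, -0.0]
contact_force: [-0.6, 0.4, 0.7]
gripper_width: -0.001
cab [-122.9   79.6   45.5] shift [ 7.4  0.6 -0.5] turn [-0.    0.02  0.07] t 7.48 F [-0.6  0.4  0.7] g -0.0
```

```bash
python3 -m handwheel '[[[-1,0,0],[0,0,0],1],[[-2,0,0],[0,0,0],1],[[-2,0,0],[0,0,0],1]]'; python3 -m handwheel '[[[-1,0,0],[0,0,0],1],[[-2,0,0],[0,0,0],1],[[-2,0,0],[0,0,0],1]]'
python3 - <<'E'
from h import *
shift(w(-.1155,.079,.046)); c=viewer.read_camera("side"); f=c["frame"][130:300,180:430]
cv2.imwrite("pics/s4.png",cv2.resize(f[:,:,::-1],None,fx=3.2,fy=3.2,interpolation=cv2.INTER_CUBIC))
E
```

```text
t: 7.73
eef_pos: [0.5246, 0.2809, 0.0455]
tool_rot: [0.0, 0.998, 0.061, -0.0]
contact_force: [1.3, 0.3, -0.4]
gripper_width: 0.002
t: 7.98
eef_pos: [0.5226, 0.2806, 0.0455]
tool_rot: [0.0, 0.998, 0.061, -0.0]
contact_force: [0.9, 0.6, 0.9]
gripper_width: -0.001
cab [-126.9   79.4   45.5] shift [11.4  0.4 -0.5] turn [0.01 0.02 0.06] t 7.98 F [0.9 0.6 0.9] g -0.0
```

View pics/s4.png

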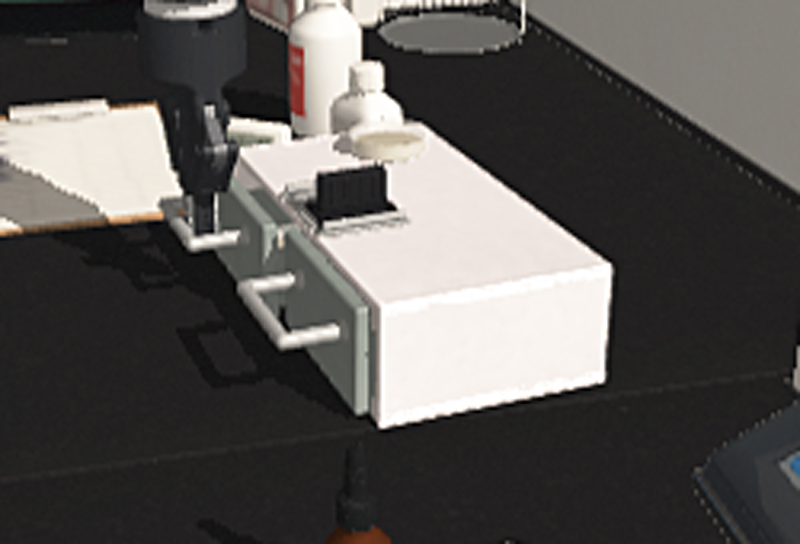

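The finger is inside the left handle, and the left drawer's face now stands proud of the shut right one. It has moved about 11 mm at roughly 1 N, more than the 2–5 mm a held drawer gives. It is free, so I'll keep pulling gently.

```bash
python3 -m handwheel '[[[-2,0,0],[0,0,0],1],[[-4,0,0],[0,0,0],1],[[-6,0,0],[0,0,0],1],[[-8,0,0],[0,0,0],1],[[-10,0,0],[0,0,0],1]]'; python3 -m handwheel '[[[-4,0,0],[0,0,0],1],[[-8,0,0],[0,0,0],1],[[-12,0,0],[0,0,0],1],[[-16,0,0],[0,0,0],1],[[-20,0,0],[0,0,0],1]]';python3 -m handwheel '[[[-4,0,0],[0,0,0],1],[[-8,0,0],[0,0,0],1],[[-12,0,0],[0,0,0],1],[[-16,0,0],[0,0,0],1],[[-20,0,0],[0,0,0],1],[[-24,0,0],[0,0,0],1],[[-28,0,0],[0,0,0],1],[[-32,0,0],[0,0,0],1]]'
python3 -c "
from h import *
shift(w(-.205,.079,.046))"
```

```text
t: 8.45
eef_pos: [0.5128, 0.2794, 0.0456]
tool_rot: [0.0, 0.998, 0.061, -0.0]
contact_force: [1.7, 1.4, -1.3]
gripper_width: -0.002
t: 8.87
eef_pos: [0.4927, 0.277, 0.0456]
tool_rot: [0.0, 0.998, 0.061, -0.0]
contact_force: [1.6, 0.9, -0.1]
gripper_width: -0.002
t: 9.53
eef_pos: [0.4611, 0.2731, 0.0457]
tool_rot: [-0.0, 0.998, 0.061, 0.0]
contact_force: [1.0, 0.7, 0.2]
gripper_width: -0.004
cab [-188.9   79.4   45.7] shift [-16.1   0.4  -0.3] turn [-0.01 -0.01  0.05] t 9.53 F [1.  0.7 0.2] g -0.0
```

```bash
python3 -m handwheel '[[[-3,0,0],[0,0,0],1],[[-6,0,0],[0,0,0],1],[[-9,0,0],[0,0,0],1],[[-12,0,0],[0,0,0],1],[[-14,0,0],[0,0,0],1]]'; python3 -m handwheel '[[[-1,0,0],[0,0,0],1],[[-2,0,0],[0,0,0],1],[[-3,0,0],[0,0,0],1],[[-3,0,0],[0,0,0],1]]'
python3 -c "
from h import *
shift(w(-.205,.079,.046))"
```

```text
t: 9.95
eef_pos: [0.4471, 0.2713, 0.0456]
tool_rot: [0.0, 0.998, 0.061, -0.0]
contact_force: [1.2, 1.4, -0.2]
gripper_width: 0.001
t: 10.28
eef_pos: [0.4454, 0.2711, 0.0457]
tool_rot: [-0.0, 0.998, 0.061, 0.001]
contact_force: [4.5, 0.5, -1.5]
gripper_width: 0.004
cab [-204.7   79.3   45.7] shift [-0.3  0.3 -0.3] turn [-0.03 -0.08  0.03] t 10.28 F [ 4.5  0.5 -1.5] g 0.0
```

At the stop: 89 mm of travel and the force is rising. I'll centre the finger in the gap, lift and retreat.

```bash
python3 -m handwheel '[[[4,0,0],[0,0,0],1],[[7,0,0],[0,0,0],1],[[7,0,0],[0,0,0],1],[[7,0,-15],[0,0,0],1],[[7,0,-40],[0,0,0],1],[[7,0,-75],[0,0,0],1],[[7,0,-110],[0,0,0],1],[[7,0,-150],[0,0,0],1],[[7,30,-180],[0,0,0],1],[[7,70,-200],[0,0,0],1],[[7,110,-200],[0,0,0],1],[[7,150,-200],[0,0,0],1],[[7,190,-200],[0,0,0],1],[[7,230,-200],[0,0,0],1],[[7,270,-200],[0,0,0],1],[[7,300,-200],[0,0,0],1],[[7,300,-200],[0,0,0],1]]'
python3 - <<'E'
from h import *
shift(w(-.205,.079,.046)); c=viewer.read_camera("scene")
for k in("left_drawer_handle","right_drawer_handle"): print(k,[(x["score"],np.round(x["rect"])) for x in viewer.search_frame(c,k)[:1]])
for x,y in[(-.221,.079),(-.1315,-.079)]: print(proj(c,w(x,y,.058)))
f=c["frame"][130:350,150:430]
cv2.imwrite("pics/s5.png",cv2.resize(f[:,:,::-1],None,fx=2.7,fy=2.7,interpolation=cv2.INTER_CUBIC))
E
```

```text
t: 11.7
eef_pos: [0.4875, -0.0333, 0.2451]
tool_rot: [0.001, 0.998, 0.056, -0.001]
contact_force: [-0.6, 0.3, 0.6]
gripper_width: 0.002
cab [-199.7 -228.   245.1] shift [  -7.7 -307.4  198.4] turn [ 0.14  0.1  -0.51] t 11.7 F [-0.6  0.3  0.6] g 0.0
left_drawer_handle [(0.64, array([267., 276.,  88.,  77.]))]
right_drawer_handle [(0.88, array([298., 222.,  54.,  47.]))]
[295.42718324 292.47174978]
[313.89898326 226.64918405]
```

View pics/s5.png

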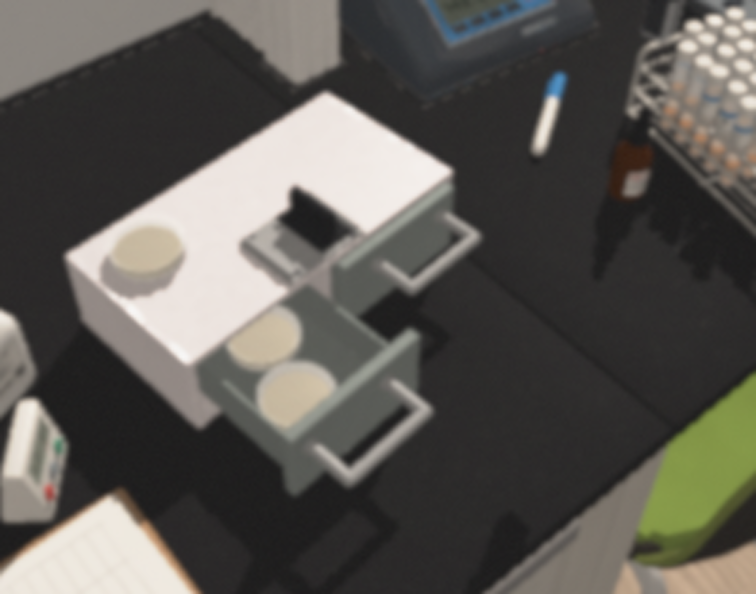

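The left bar's middle is at full-image (294, 294), against (295, 292) predicted at the stop. The right bar's is at (315, 227), against (314, 227) predicted when shut. The dish, timer, dropper and pen are unmoved.

```bash
python3 -c "
from station import bot
print(bot.hand_in())"
```

```text
the job is handed in; nothing more can be done
None
```

The right-hand drawer is shut and the left-hand drawer is open to its stop. I handed the job in at about 12 s of the 67 s allowed; no verdict was reported.

- **Right-hand drawer:** I pushed it shut with the closed fingers against its bar. It stopped moving at the shut position while the force rose to about 11 N.
- **Left-hand drawer:** A gentle pull showed the catch was not holding it: it came past 11 mm at about 1 N. I left the catch where it was and drew the drawer about 89 mm to its stop, where the force rose to 4.5 N.
- **Last checks:** After I lifted clear, both bar handles lay within about 2 pixels of where they should be with the right drawer shut and the left at its stop. The dish, timer, dropper and pen looked unmoved, and the robot was touching nothing. No check failed at the end. The one early disagreement was the handles lying about 7 mm further out sideways than my first fit, which I corrected from the wrist view before pushing.

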